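# Slide the sample carrier under the marking head until its catch drops in

## Robot

A 7-joint arm with a two-finger parallel gripper is mounted at the origin on the work surface. World frame = base frame: x ahead of the robot, y to its left, z up, the work surface at z = 0. Lengths are in mm, angles in rad, forces in N, time in s.
With the tool pointing down it reaches from about 400 to 875 mm from the base axis. Payload 4.4 kg.
Tool frame: the origin (TCP) lies midway between the tips of the shut fingers; the grasp point (between the pads) lies 19 mm behind it; z points along the fingers, y is the line along which they close (so a half turn about z gives the same grasp; the last joint's range is limited). The gripper opens to 85 mm and grips with 20 to 120 N. Pads are 22 mm wide; open, the fingers measure 114 mm over their backs; the gripper's body (76 mm by 85 mm) begins 54 mm behind the grasp point. The pads swing forward as they close: fully open they stand 13 mm farther back than shut.
Start: joints at [-1.388, 0.628, 0.038, 1.517, -0.027, 0.996, -0.02], TCP at [160.031, 630.006, 231.313] pointing down, gripper open.
Joint ranges: [-3.06, 3.06], [-0.37, 2.12], [-1.25, 1.32], [0.18, 2.47], [-1.1, 4.24], [0.23, 1.98], [-2.94, 2.94]. Speed limits (rad/s): [2.57, 2.57, 3.14, 3.14, 3.14, 3.14, 3.14].

## Interface

Orientations are given as [roll, pitch, yaw] about the fixed x, y, z axes, in that order (R = Rz(yaw) Ry(pitch) Rx(roll)).
In Python, from cell import ctrl gives the robot as it stands.
- The arm moves only by the shell command python3 -m handwheel 'ROWS'. ROWS is JSON, a list of rows, each a list of 3 entries, a list of its own where there are three numbers: the turn, a rotation vector about the tool's x, y, z in degrees, then the shift along the tool's x, y, z in m, then the closure, from 0 (fully open) to 1 (shut). A call has 1 to 5 rows; each row shifts and turns the commanded pose from where the row before left it, along the tool's axes as they then stand; what a row does not reach is not made up. A row lasts 1/12 s, in which the tool goes at most 41.7 mm and 7.16 degrees, less where a joint would pass 70% of its speed; a pose out of reach is approached as far as the arm can. A call is refused whole if a number of a shift passes 0.0417 or a number of a turn 7.16, either way. A call with a gripper value outside its range is refused whole. The fingers move at their own pace and stop on an object; the grip force is fixed at half the most. Time passes only in rows, so rows that do not move let the fingers close. It gives the time, the measured TCP pose, the force, the opening and the grip force at its end, in the units of the state.
- ctrl.read_state(): the state, without advancing time (a new reading comes with each control period).
- ctrl.get_image(name): name is "scene" or "top" or "wrist"; returns a dict with "pixels" (420x560x3 uint8, red, green, blue), "fx", "fy", "cx", "cy" (pixels), "pose" (4x4, takes a point from camera to world coordinates); the wrist camera has in their place "T_tool_cam" (4x4, takes a point from camera to tool coordinates, whose origin is the TCP and whose axes are the flange's). Camera axes: x right, y up, looking along -z (the intrinsics and any distortion apply to the point x, -y, -z); pixel columns grow to the right and rows downward; lengths in mm; the calibration is good to about 2 mm. A picture is of the moment at which its call begins: read the wrist's pose just before it. There is no depth.
- ctrl.finish_job(): hands the job in; it is judged then, once.
The state is a dict: "clock": time; "qpos": joint angles; "qd": joint speeds; "tau": joint torques, N m; "eef_pos": TCP position; "tool_rot": TCP orientation; "force": force on the tool from outside, world axes, zero at the start; "torque": the same for the moment, N m; "width": finger opening in mm; "gripper_force": force on a finger pad.
Only numpy, scipy, OpenCV 4.12 (cv2) and the standard library are available. Lean on these libraries where they do the work, as an engineer would, in place of code of your own. Each camera call takes 0.05 s, during which the arm holds its last target. There are 200 camera calls.

## Task

Load the flat metal sample carrier into the bench marking machine: set it on the machine's bed, nose first, and slide it between the guide rails under the low head until the spring catch hidden in there has dropped into the carrier's cross groove and the carrier will go no further. Nobody can see where the catch is set, so feel for it, pushing gently and not ramming it; the carrier must end flat, with its tab end sticking out of the mouth, and the gripper clear of it. Leave the pipe coupling, the tape roll and the canister where they are.

Things in the scene. Friction and masses are not known exactly. Their poses are not given: they have to be found in the camera images.
- marker: Heavy fixed grey bench marking machine, 350 mm long. Origin on the table straight below the mouth (the head's front face); own x axis points into the mouth, the sliding direction; y sideways, z up. Steel bed: top 12 mm above the table, 116 mm wide, from x = -160 to +130 mm. Never ram the carrier: keep pushes under 25 N.
- mouth (a point): Middle of the mouth, on the bed's top. The head hangs over the bed from here to x = 130 mm, 110 mm wide, underside 13 mm above the bed. Its face rises sheer to 175 mm above the table, with a hood jutting 20 mm forward at heights 85 to 165 mm, so an upright gripper cannot follow the carrier in: lean it back about 45 degrees from the face.
- rail_entry (a point): Middle of the guide rails' flared entry, on the bed's top, 52 mm in front of the mouth. The two rails are 6 mm high; they stand 78 mm apart here, close to 64 mm apart at 20 mm in front of the mouth, and run on so under the head.
- catch (a joint): Lift (m) of the hidden spring catch, a bar 44 mm wide (y), 8 mm thick, round below, set anywhere 33 to 61 mm inside the mouth: 0 = hanging free 2 mm over the bed, 0.008 = riding on the carrier, 0.002 = in its groove. Pushing in takes up to 9 N (catch lifting, dragging); once it is in the groove, the groove's rear wall meets it: a firm stop, force climbs steeply.
- carrier_center (a point): Centre of the loose metal carrier plate, 5 mm above its underside: 120 mm long (own x axis points to the nose), 60 mm wide (y), 10 mm thick, about 0.35 kg, lying flat. The nose is a ramp rising from 2 to 10 mm over its first 16 mm. Can be gripped across the 60 mm width. Home, this point is 20 to 54 mm inside the mouth, the rear end 6 to 40 mm outside it.
- carrier_tab (a point): Middle of the rear face of the carrier's upright tab, flush with its rear end, 16 mm above the underside. The tab is 50 mm wide, 5 mm thick and stands up to 24 mm above the underside.
- carrier_groove (a point): Middle of the floor of the groove across the carrier's full width: 10 mm long, 6 mm deep, its floor 4 mm above the underside, its middle 51 mm behind the nose tip.
- coupling_center (a point): Centre of a loose grey plastic pipe coupling standing on end, 48 mm across, 45 mm high. To be left alone.
- tape_center (a point): Centre of a loose tape roll lying flat, 90 mm across, 24 mm high. To be left alone.
- canister_center (a point): Centre of a loose steel canister standing up, 66 mm across, 120 mm high. To be left alone.
Not all that is in view belongs to the job. Of the things shaped like the part that bears carrier_center, the aluminium one is meant.

How it is judged:
By the outcome, as a careful person would: the job done as asked, in the order asked, and still so for the second after the job is handed in, with the robot touching nothing.
It also fails if it takes over 54 s, if anything falls off the work surface, if the arm or the gripper's body presses on something with over 40 N, if the wrist force passes 120 N, or if a joint passes its speed limit or range.

## Working session

There is one attempt and no reset: what is moved stays moved. The work goes in short steps, Python scripts to look and compute and a shell command to move; the robot and the scene stay as the last step left them, time stands still between calls to the robot, and variables do not carry over. Pictures are saved under pics/ and viewed, at most 10 in all, crops included, and the job is handed in when it is done.

```bash
ls; mkdir -p pics; python3 - <<'E'
from cell import ctrl
import cv2,numpy as np,json
s=ctrl.read_state();print({k:np.round(v,3).tolist() for k,v in s.items()})
for n in("scene","top"):
    i=ctrl.get_image(n);cv2.imwrite(f"pics/{n}0.png",i["pixels"][:,:,::-1])
    print(n,[i[k] for k in("fx","fy","cx","cy")],np.round(i["pose"],4).tolist(),[k for k in i])
    np.savez(f"{n}0.npz",K=[i[k] for k in("fx","fy","cx","cy")],pose=i["pose"])
E
```

```text
pics
{'clock': 0.0, 'qpos': [-1.388, 0.629, 0.038, 1.518, -0.027, 0.996, -0.02], 'qd': [0.0, -0.001, 0.001, 0.001, 0.0, 0.001, 0.0], 'tau': [-0.0, -56.342, 1.226, -19.344, 0.011, 0.011, -0.0], 'eef_pos': [159.83, 629.388, 230.376], 'tool_rot': [-3.14, -0.0, 2.893], 'force': [-0.674, 0.006, -0.397], 'torque': [-0.076, -0.011, -0.0], 'gripper_force': 0.0, 'width': 85.466}
scene [465.28713050398244, 465.28713050398244, 277.38949897608444, 214.7934073078731] [[0.0583, -0.7998, 0.5975, 1168.2471], [0.9983, 0.0458, -0.0362, -147.6017], [0.0016, 0.5986, 0.8011, 869.3974], [0.0, 0.0, 0.0, 1.0]] ['pixels', 'fx', 'fy', 'cx', 'cy', 'pose']
top [493.3294469914028, 493.3294469914028, 277.1341477433352, 209.48337711804095] [[0.0128, 0.9805, -0.1961, 323.0952], [-0.9999, 0.0115, -0.0076, -97.0472], [-0.0052, 0.1962, 0.9806, 1218.2507], [0.0, 0.0, 0.0, 1.0]] ['pixels', 'fx', 'fy', 'cx', 'cy', 'pose']
```

View pics/top0.png

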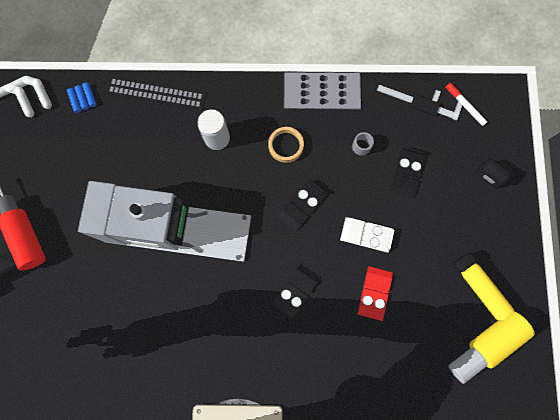

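View pics/scene0.png

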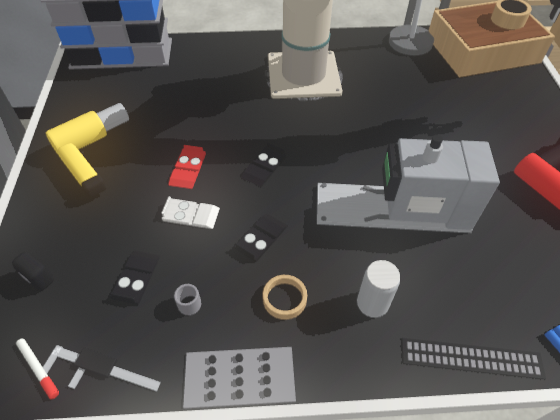

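The top view shows the marker (bed to the right, mouth near (180,220)), and a light carrier-like plate at (368,234). There are also red (375,293) and black look-alikes at (305,205), (410,170) and (297,293). The tape is at (286,145), the coupling at (363,143) and the canister at (213,130). Next I'll zoom in.

```bash
python3 - <<'E'
import cv2,numpy as np
t=cv2.imread("pics/top0.png");s=cv2.imread("pics/scene0.png")
a=cv2.resize(t[170:270,70:270],None,fx=4,fy=3*4/3,interpolation=cv2.INTER_CUBIC)[:300+100]
b=cv2.resize(t[210:260,330:410],None,fx=5,fy=5,interpolation=cv2.INTER_CUBIC)[:200]
c=cv2.resize(s[190:230,155:235],None,fx=5,fy=5,interpolation=cv2.INTER_CUBIC)
d=np.zeros((600,800,3),np.uint8);d[:400]=a;d[400:600,:400]=b;d[400:600,400:]=c
cv2.imwrite("pics/z0.png",d)
E
```

```text
(no output)
```

View pics/z0.png

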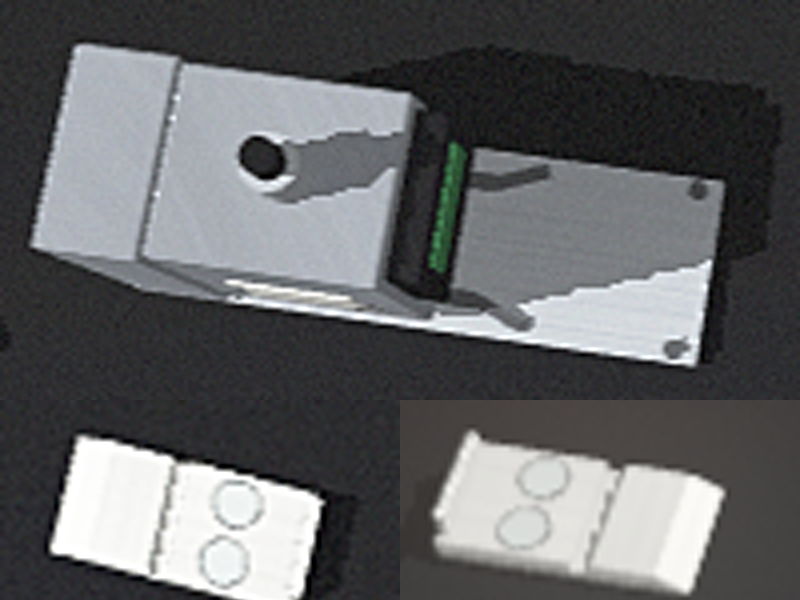

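The crop shows the aluminium carrier with its nose to the left (+y), corners near (346,217), (340,240), (394,229) and (390,250). The bed's front corners are at (251,215.5) and (243.8,261.3), and the rail flare ends at (207,212.5) and (202.5,250.5).

```bash
cat > h.py <<'E'
import numpy as np
def ray(K,P,u,v,z):
    d=P[:3,:3]@np.array([(u-K[2])/K[0],-(v-K[3])/K[1],-1]);return P[:3,3]+d*(z-P[2,3])/d[2]
def proj(K,P,p):
    c=P[:3,:3].T@(np.array(p)-P[:3,3]);return np.array([K[2]-K[0]*c[0]/c[2],K[3]+K[1]*c[1]/c[2]])
E
python3 - <<'E'
from h import *
f=np.load("top0.npz");K,P=f["K"],f["pose"];s=np.load("scene0.npz")
r=lambda u,v,z,g=f:np.round(ray(g["K"],g["pose"],u,v,z),1)
print("top carrier",[r(*a) for a in((346,217.4,2),(340,240.4,2),(394.4,229,12),(390,250,12))])
# scene crop: from (155,190)x5 off (400,400)
S=lambda x,y,z:r(155+(x-400)/5,190+(y-400)/5,z,s)
print("scene carrier nose",S(724,490,2),S(690,590,1),"tab top",S(472,433,24),S(437,518,24))
print("groove",S(613,460,10),S(588,570,10))
A=lambda x,y,z:r(70+x/4,170+y/4,z)
b1,b2=A(724,182,12),A(695,365,12);f1,f2=A(548,170,18),A(530,322,18);h1,h2=A(415,95,175),A(380,275,175)
e=A(435,322,12)
for n,a,b in(("bed",b1,b2),("flare",f1,f2),("head",h1,h2)):print(n,a,b,(a+b)/2,np.hypot(*(a-b)[:2]),np.degrees(np.arctan2(*(a-b)[[1,0]])))
print("bed edge",b2,e,np.degrees(np.arctan2(*(e-b2)[[1,0]])))
for n,u,v,z in(("coupling",363,143,40),("tape",286,145,12),("can",211,118,120)):print(n,r(u,v,z))
E
```

```text
top carrier [array([ 548.1, -260.3,    2. ]), array([ 489.9, -244.6,    2. ]), array([ 518.6, -378.1,   12. ]), array([ 466.3, -365.5,   12. ])]
scene carrier nose [ 493.7 -242.5    2. ] [ 549.7 -257.2    1. ] tab top [ 470.4 -358.1   24. ] [ 519.4 -369.9   24. ]
groove [ 479.1 -294.    10. ] [ 542.4 -302.5   10. ]
bed [548.3 -22.9  12. ] [434.4  -7.8  12. ] [491.35 -15.35  12.  ] 114.89656217659427 -7.551804178686778
flare [553.5  86.1  18. ] [458.8  93.3  18. ] [506.15  89.7   18.  ] 94.97331204080437 -4.347808689497215
head [564.  136.1 175. ] [465.2 149.5 175. ] [514.6 142.8 175. ] 99.70456358662828 -7.7237561208469465
bed edge [434.4  -7.8  12. ] [458.8 152.6  12. ] 81.35049406855036
coupling [ 730.8 -300.5   40. ]
tape [ 733.  -108.2   12. ]
can [761.   70.3 120. ]
```

```bash
cat >> h.py <<'E'
from scipy.spatial.transform import Rotation as Ro, Slerp
from cell import ctrl
def toolR(yawdeg,lean=0):
    # tool x along yaw (level), z down; lean>0: body tips back (-x), z points forward
    R=Ro.from_euler('z',yawdeg,degrees=True)*Ro.from_euler('x',180,degrees=True)
    return R*Ro.from_rotvec([0,lean,0],degrees=True)
def plan(wps,p=None,R=None):
    """wps: list of (pos,Rot,nrows); prints rows, shift in axes before the row's turn"""
    s=ctrl.read_state()
    if p is None:p=np.array(s["eef_pos"]);R=Ro.from_euler('xyz',s["tool_rot"])
    for q,T,n in wps:
        q=np.array(q,float);sl=Slerp([0,1],Ro.concatenate([R,T]))
        Rs=sl(np.linspace(0,1,n+1));ps=[p+(q-p)*k/n for k in range(n+1)]
        for k in range(n):
            t=(Rs[k].inv()*Rs[k+1]).as_rotvec(degrees=True);d=Rs[k].inv().apply(ps[k+1]-ps[k])/1000
            print([np.round(t,2).tolist(),np.round(d,4).tolist()])
        p,R=q,T
E
python3 - <<'E'
from h import *
s=ctrl.read_state();R0=Ro.from_euler('xyz',s["tool_rot"])
R1=toolR(120);R2=toolR(76.5);print(toolR(165.8).as_matrix().round(2),toolR(0,45).apply([0,0,1]))
plan([((480,330,330),R1,12)]);print();plan([((530,-150,330),R2,13),((502,-324,200),R2,6)],np.array([480,330,330]),R1)
E
```

```text
[[-0.97  0.25  0.  ]
 [ 0.25  0.97  0.  ]
 [-0.    0.   -1.  ]] [ 7.07106781e-01 -8.65956056e-17 -7.07106781e-01]
[[-0.01, 0.0, 3.81], [-0.032, -0.0176, -0.0083]]
[[-0.01, 0.0, 3.81], [-0.0331, -0.0155, -0.0083]]
[[-0.01, 0.0, 3.81], [-0.0341, -0.0132, -0.0083]]
[[-0.01, 0.0, 3.81], [-0.0349, -0.0109, -0.0083]]
[[-0.01, 0.0, 3.81], [-0.0355, -0.0086, -0.0083]]
[[-0.01, 0.0, 3.81], [-0.036, -0.0062, -0.0083]]
[[-0.01, 0.0, 3.81], [-0.0363, -0.0038, -0.0083]]
[[-0.01, 0.0, 3.81], [-0.0365, -0.0014, -0.0083]]
[[-0.01, 0.0, 3.81], [-0.0365, 0.0011, -0.0083]]
[[-0.01, 0.0, 3.81], [-0.0364, 0.0035, -0.0083]]
[[-0.01, 0.0, 3.81], [-0.0361, 0.0059, -0.0083]]
[[-0.01, 0.0, 3.81], [-0.0356, 0.0083, -0.0083]]

[[-0.0, -0.0, 3.35], [-0.0339, -0.0151, -0.0]]
[[0.0, -0.0, 3.35], [-0.0347, -0.0131, -0.0]]
[[0.0, -0.0, 3.35], [-0.0354, -0.0111, -0.0]]
[[-0.0, -0.0, 3.35], [-0.036, -0.009, -0.0]]
[[0.0, -0.0, 3.35], [-0.0365, -0.0069, -0.0]]
[[-0.0, -0.0, 3.35], [-0.0368, -0.0047, -0.0]]
[[0.0, -0.0, 3.35], [-0.037, -0.0026, -0.0]]
[[0.0, -0.0, 3.35], [-0.0371, -0.0004, -0.0]]
[[-0.0, -0.0, 3.35], [-0.0371, 0.0018, 0.0]]
[[0.0, -0.0, 3.35], [-0.0369, 0.0039, 0.0]]
[[0.0, -0.0, 3.35], [-0.0366, 0.0061, 0.0]]
[[0.0, -0.0, 3.35], [-0.0362, 0.0082, 0.0]]
[[0.0, -0.0, 3.35], [-0.0357, 0.0103, 0.0]]
[[0.0, 0.0, 0.0], [-0.0293, 0.0022, 0.0217]]
[[0.0, 0.0, 0.0], [-0.0293, 0.0022, 0.0217]]
[[0.0, 0.0, 0.0], [-0.0293, 0.0022, 0.0217]]
[[0.0, 0.0, 0.0], [-0.0293, 0.0022, 0.0217]]
[[0.0, 0.0, 0.0], [-0.0293, 0.0022, 0.0217]]
[[0.0, 0.0, 0.0], [-0.0293, 0.0022, 0.0217]]
```

```bash
python3 -m handwheel '[[[0,0,3.8],[-0.032,-0.018,-0.01],0],[[0,0,3.8],[-0.033,-0.015,-0.01],0],[[0,0,3.8],[-0.034,-0.013,-0.01],0],[[0,0,3.8],[-0.035,-0.011,-0.01],0],[[0,0,3.8],[-0.036,-0.009,-0.01],0]]'
python3 -m handwheel '[[[0,0,3.8],[-0.036,-0.006,-0.01],0],[[0,0,3.8],[-0.036,-0.004,-0.01],0],[[0,0,3.8],[-0.037,-0.001,-0.01],0],[[0,0,3.8],[-0.037,0.001,-0.01],0],[[0,0,3.8],[-0.036,0.004,-0.01],0]]'
```

```text
clock: 0.52
eef_pos: [294.6, 503.4, 281.4]
tool_rot: [-3.141, -0.0, 2.558]
force: [1.4, 0.5, -0.0]
width: 85.6
gripper_force: 0.0
clock: 0.93
eef_pos: [429.0, 378.9, 331.6]
tool_rot: [-3.141, 0.0, 2.226]
force: [0.3, -0.1, -1.0]
width: 85.5
gripper_force: 0.0
```

```bash
python3 - <<'E'
from h import *
plan([((530,-120,330),toolR(76.5),15),((502,-324,200),toolR(76.5),6)])
E
```

```text
[[-0.0, 0.0, 3.4], [-0.0305, -0.0149, 0.0001]]
[[-0.0, 0.0, 3.4], [-0.0313, -0.0131, 0.0001]]
[[-0.0, 0.0, 3.4], [-0.032, -0.0112, 0.0001]]
[[-0.0, 0.0, 3.4], [-0.0326, -0.0093, 0.0001]]
[[-0.0, 0.0, 3.4], [-0.0331, -0.0073, 0.0001]]
[[-0.0, 0.0, 3.4], [-0.0335, -0.0054, 0.0001]]
[[-0.0, 0.0, 3.4], [-0.0338, -0.0034, 0.0001]]
[[-0.0, 0.0, 3.4], [-0.0339, -0.0013, 0.0001]]
[[-0.0, 0.0, 3.4], [-0.0339, 0.0007, 0.0001]]
[[-0.0, 0.0, 3.4], [-0.0338, 0.0027, 0.0001]]
[[-0.0, 0.0, 3.4], [-0.0336, 0.0047, 0.0001]]
[[-0.0, 0.0, 3.4], [-0.0333, 0.0067, 0.0001]]
[[-0.0, 0.0, 3.4], [-0.0328, 0.0086, 0.0001]]
[[-0.0, 0.0, 3.4], [-0.0322, 0.0106, 0.0001]]
[[-0.0, 0.0, 3.4], [-0.0316, 0.0125, 0.0001]]
[[0.0, 0.0, 0.0], [-0.0341, 0.0034, 0.0217]]
[[0.0, 0.0, 0.0], [-0.0341, 0.0034, 0.0217]]
[[0.0, 0.0, 0.0], [-0.0341, 0.0034, 0.0217]]
[[0.0, 0.0, 0.0], [-0.0341, 0.0034, 0.0217]]
[[0.0, 0.0, 0.0], [-0.0341, 0.0034, 0.0217]]
[[0.0, 0.0, 0.0], [-0.0341, 0.0034, 0.0217]]
```

```bash
python3 -m handwheel '[[[0,0,3.4],[-0.030,-0.015,0],0],[[0,0,3.4],[-0.031,-0.013,0],0],[[0,0,3.4],[-0.032,-0.011,0],0],[[0,0,3.4],[-0.033,-0.009,0],0],[[0,0,3.4],[-0.033,-0.007,0],0]]' | head -3
python3 -m handwheel '[[[0,0,3.4],[-0.034,-0.005,0],0],[[0,0,3.4],[-0.034,-0.003,0],0],[[0,0,3.4],[-0.034,-0.001,0],0],[[0,0,3.4],[-0.034,0.001,0],0],[[0,0,3.4],[-0.034,0.003,0],0]]' | head -3
python3 -m handwheel '[[[0,0,3.4],[-0.034,0.005,0],0],[[0,0,3.4],[-0.033,0.007,0],0],[[0,0,3.4],[-0.033,0.009,0],0],[[0,0,3.4],[-0.032,0.011,0],0],[[0,0,3.4],[-0.032,0.012,0],0]]' | head -3
python3 -m handwheel '[[[0,0,0],[-0.034,0.003,0.022],0],[[0,0,0],[-0.034,0.003,0.022],0],[[0,0,0],[-0.034,0.003,0.022],0],[[0,0,0],[-0.034,0.003,0.022],0],[[0,0,0],[-0.034,0.003,0.022],0]]' | head -3
python3 -m handwheel '[[[0,0,0],[-0.034,0.003,0.022],0],[[0,0,0],[0,0,0],0]]'
python3 - <<'E'
from h import *
import cv2
s=ctrl.read_state();i=ctrl.get_image("wrist");print(s["qpos"],s["eef_pos"],s["tool_rot"],[k for k in i],np.round(i["T_tool_cam"],3).tolist())
T=np.eye(4);T[:3,:3]=Ro.from_euler('xyz',s["tool_rot"]).as_matrix();T[:3,3]=s["eef_pos"]
np.savez("w1.npz",K=[i[k] for k in("fx","fy","cx","cy")],pose=T@i["T_tool_cam"])
cv2.imwrite("pics/w1.png",i["pixels"][:,:,::-1])
E
```

```text
clock: 1.35
eef_pos: [462.6, 213.5, 331.1]
tool_rot: [-3.141, -0.0, 1.93]
clock: 1.77
eef_pos: [498.8, 47.1, 331.1]
tool_rot: [-3.141, -0.0, 1.634]
clock: 2.18
eef_pos: [534.4, -119.4, 331.0]
tool_rot: [-3.141, -0.0, 1.337]
clock: 2.6
eef_pos: [509.3, -288.1, 219.9]
tool_rot: [-3.141, -0.0, 1.34]
clock: 2.77
eef_pos: [499.4, -328.0, 195.3]
tool_rot: [-3.135, 0.005, 1.329]
force: [-0.4, -1.5, 0.9]
width: 85.6
gripper_force: 0.0
[ 0.21631733  0.6468527   0.51320334  1.71356585 -0.38216364  0.88764296
  0.64735409] [ 499.39049309 -328.00859114  195.28416604] [-3.13478499  0.00469048  1.32939484] ['pixels', 'fx', 'fy', 'cx', 'cy', 'T_tool_cam'] [[-0.0, 0.966, 0.26, 65.409], [1.0, 0.0, -0.0, -0.505], [-0.0, 0.26, -0.966, -143.071], [0.0, 0.0, 0.0, 1.0]]
```

View pics/w1.png

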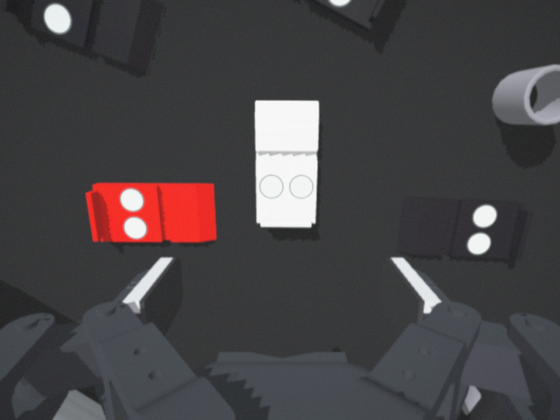

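The wrist view shows the carrier upright in the image, with nose edge (255–319,101), groove at row 153 and rear edge row ~227. The red look-alike's edge is at column 216, so clearance for the finger should be about 10 mm.

```bash
python3 - <<'E'
from h import *
f=np.load("w1.npz");r=lambda u,v,z:ray(f["K"],f["pose"],u,v,z)
a,b=r(255,101,2),r(319,101,2);g1,g2=r(256,153,10),r(318,153,10);c,d=r(261,227,24),r(312,227,24);e=r(216,212,5)
n=(a+b)/2;t=(c+d)/2;print(a,b,np.hypot(*(a-b)[:2]),n,(g1+g2)/2,t,np.hypot(*(n-t)[:2]),np.hypot(*(c-d)[:2]))
yaw=np.degrees(np.arctan2(*(n-t)[[1,0]]));print("yaw",yaw,np.degrees(np.arctan2(*(b-a)[[1,0]]))+90)
u=np.array([np.cos(np.radians(yaw)),np.sin(np.radians(yaw)),0]);ctr=(n+t)/2;ctr[2]=5
print("ctr",ctr,"red edge lateral",np.cross(u,e-ctr)[2],"along",u@(e-ctr))
G=ctr-15*u;G[2]=-3;print(G)
plan([(G+[0,0,63],toolR(yaw),4),(G,toolR(yaw),3)])
E
```

```text
[ 492.13956855 -243.26095434    2.        ] [ 551.97925752 -258.01483002    2.        ] 61.63169009080583 [ 522.05941304 -250.63789218    2.        ] [ 510.51599826 -298.10192381   10.        ] [ 493.10046527 -367.53676772   24.        ] 120.4324198764583 50.741774116493986
yaw 76.0864221513942 76.14958841443412
ctr [ 507.57993915 -309.08732995    5.        ] red edge lateral 73.46369732693412 along -50.40182098906713
[ 503.97306804 -323.64722283   -3.        ]
[[-0.08, 0.02, 0.06], [0.0004, 0.0008, 0.0342]]
[[-0.08, 0.02, 0.06], [0.0004, 0.0007, 0.0342]]
[[-0.08, 0.02, 0.06], [0.0004, 0.0007, 0.0342]]
[[-0.08, 0.02, 0.06], [0.0004, 0.0006, 0.0342]]
[[0.0, 0.0, 0.0], [-0.0, -0.0, 0.021]]
[[0.0, 0.0, 0.0], [-0.0, -0.0, 0.021]]
[[0.0, 0.0, 0.0], [-0.0, -0.0, 0.021]]
```

```bash
python3 -m handwheel '[[[0,0,0],[0,0.001,0.034],0],[[0,0,0],[0.001,0.001,0.034],0],[[0,0,0],[0.001,0.001,0.034],0],[[0,0,0],[0,0,0.034],0],[[0,0,0],[0,0,0.012],0]]'
python3 - <<'E'
from h import *
plan([((504,-323.6,-3),toolR(76.1),3)])
E
```

```text
clock: 3.23
eef_pos: [507.1, -315.9, 47.4]
tool_rot: [-3.136, -0.004, 1.341]
force: [-0.4, 0.9, -1.6]
width: 85.4
gripper_force: 0.0
[[-0.12, -0.07, 0.25], [-0.0028, -0.0003, 0.0168]]
[[-0.12, -0.07, 0.25], [-0.0028, -0.0004, 0.0168]]
[[-0.12, -0.07, 0.25], [-0.0028, -0.0004, 0.0168]]
```

```bash
python3 -m handwheel '[[[0,0,0],[-0.003,0,0.017],0],[[0,0,0],[-0.003,0,0.017],0],[[0,0,0],[-0.002,0,0.012],0],[[0,0,0],[0,0,0.003],0],[[0,0,0],[0,0,0],0]]'
python3 -m handwheel '[[[0,0,0],[0,0,0],0.3],[[0,0,0],[0,0,0],0.6],[[0,0,0],[0,0,0],1],[[0,0,0],[0,0,0],1],[[0,0,0],[0,0,0],1]]'
```

```text
clock: 3.65
eef_pos: [506.8, -326.8, 2.3]
tool_rot: [-3.141, -0.001, 1.34]
force: [-0.2, -0.5, -0.3]
width: 85.5
gripper_force: 0.0
clock: 4.07
eef_pos: [508.5, -330.2, 9.7]
tool_rot: [3.134, 0.002, 1.339]
force: [11.4, 4.5, 41.9]
width: 25.3
gripper_force: 22.5
```

```bash
python3 -m handwheel '[[[0,0,0],[0,0,-0.015],0.3],[[0,0,0],[0,0,-0.015],0],[[0,0,0],[-0.01,0,-0.030],0],[[0,0,0],[-0.01,0,-0.030],0],[[0,0,0],[0,0,0],0]]'
python3 -m handwheel '[[[0,0,0],[-0.02,0,-0.03],0],[[0,0,0],[-0.020,0,-0.020],0],[[0,0,0],[0,0,0],0],[[0,0,0],[0,0,0],0],[[0,0,0],[0,0,0],0]]'
python3 - <<'E'
from h import *
import cv2
s=ctrl.read_state();i=ctrl.get_image("wrist");print(s["eef_pos"],s["tool_rot"])
T=np.eye(4);T[:3,:3]=Ro.from_euler('xyz',s["tool_rot"]).as_matrix();T[:3,3]=s["eef_pos"]
np.savez("w2.npz",K=[i[k] for k in("fx","fy","cx","cy")],pose=T@i["T_tool_cam"])
cv2.imwrite("pics/w2.png",i["pixels"][:,:,::-1])
E
```

```text
clock: 4.48
eef_pos: [504.4, -352.2, 99.3]
tool_rot: [3.131, 0.007, 1.337]
force: [-0.2, -1.7, 0.6]
width: 84.0
gripper_force: 0.0
clock: 4.9
eef_pos: [493.1, -384.6, 142.3]
tool_rot: [3.142, -0.001, 1.34]
force: [0.2, 0.4, -1.3]
width: 85.4
gripper_force: 0.0
[ 493.07723998 -384.55048844  142.25898629] [ 3.14151833e+00 -1.39023807e-03  1.33972543e+00]
```

View pics/w2.png

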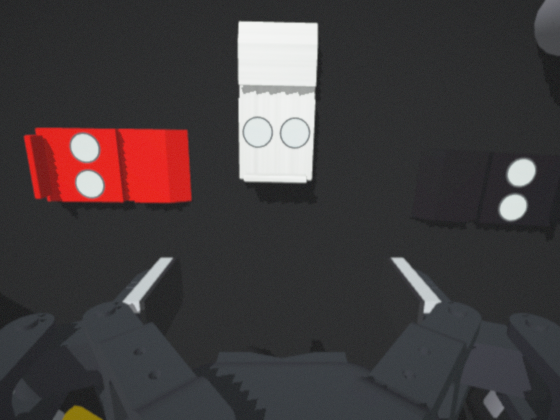

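The carrier still lies flat: nose corners (238,22) and (318,22), tab top edge (241–312,181). The fingers only rode over its top because I was a few mm too high, so I'll re-measure and go lower.

```bash
python3 - <<'E'
from h import *
f=np.load("w2.npz");r=lambda u,v,z:ray(f["K"],f["pose"],u,v,z)
a,b=r(238,22,2),r(318,22,2);c,d=r(241,181,24),r(312,181,24);g=(r(239,86,10)+r(317,86,10))/2
n=(a+b)/2;t=(c+d)/2;L=np.hypot(*(n-t)[:2]);print(np.hypot(*(a-b)[:2]),n,g,t,L,np.hypot(*(c-d)[:2]))
yaw=np.degrees(np.arctan2(*(n-t)[[1,0]]));print("yaw",yaw,np.degrees(np.arctan2(*(b-a)[[1,0]]))+90)
u=np.array([np.cos(np.radians(yaw)),np.sin(np.radians(yaw)),0]);ctr=(n+t)/2;ctr[2]=5
print("ctr",ctr)
G=ctr-15*u;G[2]=-6;print(G)
plan([(G+[0,0,50],toolR(yaw),5),(G,toolR(yaw),4)])
E
```

```text
61.40979359379797 [ 521.39330378 -250.51432923    2.        ] [ 510.57409068 -296.28992555   10.        ] [ 492.72348012 -366.69030276   24.        ] 119.66125360489438 56.56734588263644
yaw 76.13756619725176 76.76209517974422
ctr [ 507.05839195 -308.60231599    5.        ]
[ 503.4645189  -323.16542268   -6.        ]
[[-0.01, -0.02, 0.13], [0.0123, -0.0007, 0.0196]]
[[-0.01, -0.02, 0.13], [0.0123, -0.0008, 0.0195]]
[[-0.01, -0.02, 0.13], [0.0123, -0.0008, 0.0195]]
[[-0.01, -0.02, 0.13], [0.0123, -0.0008, 0.0195]]
[[-0.01, -0.02, 0.13], [0.0123, -0.0009, 0.0195]]
[[0.0, 0.0, 0.0], [-0.0, -0.0, 0.0125]]
[[0.0, 0.0, 0.0], [-0.0, -0.0, 0.0125]]
[[0.0, 0.0, 0.0], [-0.0, -0.0, 0.0125]]
[[0.0, 0.0, 0.0], [-0.0, -0.0, 0.0125]]
```

```bash
python3 -m handwheel '[[[0,0,0],[0.012,-0.001,0.02],0.15],[[0,0,0],[0.013,-0.001,0.02],0.15],[[0,0,0],[0.012,-0.001,0.02],0.15],[[0,0,0],[0.012,-0.001,0.02],0.15],[[0,0,0],[0.012,0,0.019],0.15]]'
python3 -m handwheel '[[[0,0,0],[0,0,0.013],0.15],[[0,0,0],[0,0,0.013],0.15],[[0,0,0],[0,0,0.013],0.15],[[0,0,0],[0,0,0.006],0.15],[[0,0,0],[0,0,0],0.15]]'
python3 -m handwheel '[[[0,0,0],[0,0,0.002],0.15],[[0,0,0],[0,0,0.001],0.15],[[0,0,0],[0,0,0],0.15]]'
```

```text
clock: 5.37
eef_pos: [502.5, -322.7, 41.2]
tool_rot: [-3.139, -0.002, 1.341]
force: [0.4, -0.6, 0.5]
width: 72.6
gripper_force: 0.0
clock: 5.78
eef_pos: [501.9, -325.8, -3.1]
tool_rot: [-3.14, -0.0, 1.338]
force: [-0.1, -0.7, 0.1]
width: 72.9
gripper_force: 0.0
clock: 6.03
eef_pos: [503.3, -326.0, -4.2]
tool_rot: [3.14, 0.0, 1.339]
force: [0.1, -0.6, 0.4]
width: 72.9
gripper_force: 0.0
```

```bash
python3 -m handwheel '[[[0,0,0],[0,0,0.0],0.2],[[0,0,0],[0,0,0],0.25],[[0,0,0],[0,0,0],0.28],[[0,0,0],[0,0,0],0.32]]'
python3 -m handwheel '[[[0,0,0],[0,0,0],0.4],[[0,0,0],[0,0,0],0.6],[[0,0,0],[0,0,0],0.6]]'
```

```text
clock: 6.37
eef_pos: [503.0, -325.4, -4.0]
tool_rot: [3.141, -0.0, 1.339]
force: [-0.2, -0.3, 4.5]
width: 58.5
gripper_force: 42.7
clock: 6.62
eef_pos: [503.0, -325.4, -3.8]
tool_rot: [3.141, -0.0, 1.339]
force: [-2.0, 1.3, 5.7]
width: 58.5
gripper_force: 63.3
```

```bash
python3 -m handwheel '[[[0,0,0],[0,0,-0.01],0.6],[[0,0,0],[0,0,-0.02],0.6],[[0,0,0],[0,0,-0.025],0.6],[[0,0,0],[0,0,-0.025],0.6],[[0,0,0],[0,0,0],0.6]]'
python3 - <<'E'
from h import *
plan([((494.5,4.3,75),toolR(82.2),10)])
E
```

```text
clock: 7.03
eef_pos: [505.2, -327.4, 79.8]
tool_rot: [3.135, 0.003, 1.339]
force: [1.3, -0.8, -3.2]
width: 57.8
gripper_force: 66.6
[[0.04, 0.02, -0.55], [0.032, -0.0087, 0.0003]]
[[0.04, 0.02, -0.55], [0.0321, -0.0083, 0.0003]]
[[0.04, 0.02, -0.55], [0.0322, -0.008, 0.0004]]
[[0.04, 0.02, -0.55], [0.0323, -0.0077, 0.0004]]
[[0.04, 0.02, -0.55], [0.0323, -0.0074, 0.0004]]
[[0.04, 0.02, -0.55], [0.0324, -0.0071, 0.0004]]
[[0.04, 0.02, -0.55], [0.0325, -0.0068, 0.0004]]
[[0.04, 0.02, -0.55], [0.0325, -0.0065, 0.0004]]
[[0.04, 0.02, -0.55], [0.0326, -0.0062, 0.0005]]
[[0.04, 0.02, -0.55], [0.0327, -0.0059, 0.0005]]
```

```bash
python3 -m handwheel '[[[0,0,-0.55],[0.032,-0.009,0],0.6],[[0,0,-0.55],[0.032,-0.008,0],0.6],[[0,0,-0.55],[0.032,-0.008,0],0.6],[[0,0,-0.55],[0.032,-0.008,0],0.6],[[0,0,-0.55],[0.032,-0.007,0],0.6]]' | head -3
python3 -m handwheel '[[[0,0,-0.55],[0.032,-0.007,0],0.6],[[0,0,-0.55],[0.032,-0.007,0],0.6],[[0,0,-0.55],[0.032,-0.007,0],0.6],[[0,0,-0.55],[0.032,-0.006,0],0.6],[[0,0,-0.55],[0.032,-0.006,0],0.6]]' | head -3
python3 -m handwheel '[[[0,0,0],[0,0,0],0.6],[[0,0,0],[0,0,0],0.6],[[0,0,0],[0,0,0],0.6],[[0,0,0],[0,0,0],0.6]]'
python3 - <<'E'
from h import *
import cv2
s=ctrl.read_state();i=ctrl.get_image("wrist");print(s["eef_pos"],s["tool_rot"])
T=np.eye(4);T[:3,:3]=Ro.from_euler('xyz',s["tool_rot"]).as_matrix();T[:3,3]=s["eef_pos"]
np.savez("w3.npz",K=[i[k] for k in("fx","fy","cx","cy")],pose=T@i["T_tool_cam"])
cv2.imwrite("pics/w3.png",i["pixels"][:,:,::-1])
E
```

```text
clock: 7.45
eef_pos: [496.6, -158.7, 74.7]
tool_rot: [-3.14, -0.0, 1.388]
clock: 7.87
eef_pos: [490.4, 4.4, 74.8]
tool_rot: [-3.141, 0.0, 1.436]
clock: 8.2
eef_pos: [491.2, 1.2, 75.2]
tool_rot: [3.141, 0.001, 1.433]
force: [-0.8, -0.7, -4.4]
width: 58.2
gripper_force: 66.6
[491.1557974    1.205153    75.20099962] [3.14139316e+00 1.14756148e-03 1.43338901e+00]
```

View pics/w3.png

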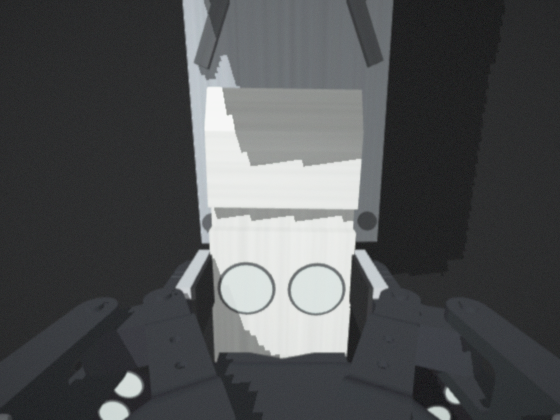

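The held carrier points at the rails: nose edge (208,87)–(363,90). The flare tips' inner edges are near (210,67) and (368,66), and the bed's front corners at (201,241) and (377,241).

```bash
python3 - <<'E'
from h import *
f=np.load("w3.npz");r=lambda u,v,z:ray(f["K"],f["pose"],u,v,z)
bl,br,l2,r2=r(201,241,12),r(377,241,12),r(183,0,12),r(393,0,12);fl,fr=r(210,67,18),r(368,66,18)
A=lambda v:np.degrees(np.arctan2(v[1],v[0]))
print("bed w",np.hypot(*(bl-br)[:2]),np.hypot(*(l2-r2)[:2]),"front mid",(bl+br)/2,"far mid",(l2+r2)/2,"axis",A(l2-bl),A(r2-br),A(br-bl)+90)
print("flare",np.hypot(*(fl-fr)[:2]),(fl+fr)/2)
a,b=r(208,87,81),r(363,90,81);print("nose",np.hypot(*(a-b)[:2]),(a+b)/2,A(b-a)+90)
s=ctrl.read_state();print(s["eef_pos"],np.degrees(s["tool_rot"][2]))
E
```

```text
bed w 116.203398795574 115.41161268537597 front mid [493.83195099 -12.15794263  12.        ] far mid [511.77973241 127.71849563  12.        ] axis 82.52742563626973 82.84900658321249 82.11985298995342
flare 88.39376994054122 [507.61227217  93.1729154   18.        ]
nose 60.4107654297338 [502.73796385  76.99669562  81.        ] 81.08068385734104
[491.17111632   1.07633627  75.23805742] 82.10343518920192
```

```bash
python3 - <<'E'
from h import *
plan([((497.4,24.1,45),toolR(82.5),2),((497.4,24.1,11),toolR(82.5),3)])
E
```

```text
[[0.0, 0.03, -0.2], [0.0118, 0.0015, 0.0151]]
[[0.0, 0.03, -0.2], [0.0118, 0.0015, 0.0151]]
[[0.0, 0.0, 0.0], [0.0, -0.0, 0.0113]]
[[0.0, 0.0, 0.0], [0.0, -0.0, 0.0113]]
[[0.0, 0.0, 0.0], [0.0, -0.0, 0.0113]]
```

```bash
python3 -m handwheel '[[[0,0,-0.2],[0.012,0.0015,0.015],0.6],[[0,0,-0.2],[0.012,0.0015,0.015],0.6],[[0,0,0],[0,0,0.012],0.6],[[0,0,0],[0,0,0.012],0.6],[[0,0,0],[0,0,0.006],0.6]]'
python3 -m handwheel '[[[0,0,0],[0,0,0.003],0.6],[[0,0,0],[0,0,0.001],0.6],[[0,0,0],[0,0,0],0.6],[[0,0,0],[0,0,0],0.6]]'
```

```text
clock: 8.67
eef_pos: [496.9, 24.9, 14.1]
tool_rot: [-3.14, 0.001, 1.44]
force: [0.4, -0.1, -3.1]
width: 57.8
gripper_force: 66.5
clock: 9.0
eef_pos: [497.8, 25.7, 11.8]
tool_rot: [3.141, -0.0, 1.442]
force: [0.4, -0.4, -3.0]
width: 58.3
gripper_force: 66.5
```

```bash
python3 -m handwheel '[[[0,0,0],[0,0,0.0015],0.6],[[0,0,0],[0,0,0.001],0.6],[[0,0,0],[0,0,0],0.6],[[0,0,0],[0,0,0],0.6]]'
python3 -m handwheel '[[[0,0,0],[0,0,0.001],0.6],[[0,0,0],[0,0,0.001],0.6],[[0,0,0],[0,0,0],0.6],[[0,0,0],[0,0,0],0.6]]'
```

```text
clock: 9.33
eef_pos: [497.4, 26.2, 8.9]
tool_rot: [3.141, -0.0, 1.442]
force: [-0.2, -0.4, -4.7]
width: 58.2
gripper_force: 66.6
clock: 9.67
eef_pos: [497.5, 26.2, 8.2]
tool_rot: [3.141, -0.001, 1.442]
force: [-1.9, -0.2, 11.9]
width: 58.4
gripper_force: 68.3
```

```bash
python3 -m handwheel '[[[0,0,0],[0.006,0,-0.0007],0.6],[[0,0,0],[0.008,0,0],0.6],[[0,0,0],[0.008,0,0],0.6],[[0,0,0],[0.006,0,0],0.6],[[0,0,0],[0,0,0],0.6]]'
python3 -m handwheel '[[[0,0,0],[0,0,0],0.3],[[0,0,0],[0,0,0],0.15],[[0,0,0],[0,0,0],0.15],[[0,0,0],[0,0,0],0.1],[[0,0,0],[0,0,0],0.1]]'
```

```text
clock: 10.08
eef_pos: [502.0, 54.3, 8.2]
tool_rot: [3.139, 0.001, 1.443]
force: [-0.3, -1.6, 7.2]
width: 58.1
gripper_force: 67.7
clock: 10.5
eef_pos: [500.9, 54.2, 7.4]
tool_rot: [-3.141, -0.0, 1.443]
force: [0.0, 0.7, -0.4]
width: 76.7
gripper_force: 0.0
```

```bash
python3 -m handwheel '[[[0,0,0],[0,0,-0.01],0.1],[[0,0,0],[0,0,-0.03],0.1],[[0,0,0],[0,0,-0.035],0.1],[[0,0,0],[-0.02,0,-0.02],0.3],[[0,0,0],[-0.01,0,0],0.6]]'
python3 - <<'E'
from h import *
m=np.array([514.3,145,0]);u=np.array([np.cos(np.radians(82.5)),np.sin(np.radians(82.5)),0])
plan([(m-195*u+[0,0,70],toolR(82.5,45),8),(m-170*u+[0,0,21],toolR(82.5,45),3)])
E
```

```text
clock: 10.92
eef_pos: [499.5, 22.7, 106.8]
tool_rot: [3.134, -0.0, 1.442]
force: [0.0, -0.4, 0.8]
width: 54.7
gripper_force: 0.0
[[0.04, 5.62, 0.04], [-0.009, -0.0002, 0.0046]]
[[0.04, 5.62, 0.04], [-0.0094, -0.0002, 0.0037]]
[[0.04, 5.62, 0.04], [-0.0097, -0.0002, 0.0028]]
[[0.04, 5.62, 0.04], [-0.0099, -0.0002, 0.0018]]
[[0.04, 5.62, 0.04], [-0.0101, -0.0002, 0.0008]]
[[0.04, 5.62, 0.04], [-0.0101, -0.0002, -0.0002]]
[[0.04, 5.62, 0.04], [-0.01, -0.0002, -0.0012]]
[[0.04, 5.62, 0.04], [-0.0099, -0.0002, -0.0021]]
[[0.0, 0.0, 0.0], [-0.0057, 0.0, 0.0174]]
[[0.0, 0.0, 0.0], [-0.0057, -0.0, 0.0174]]
[[0.0, 0.0, 0.0], [-0.0057, 0.0, 0.0174]]
```

```bash
python3 -m handwheel '[[[0,5.6,0],[-0.010,0,0.002],1],[[0,5.6,0],[-0.010,0,0.002],1],[[0,5.6,0],[-0.010,0,0.002],1],[[0,5.6,0],[-0.010,0,0.002],1],[[0,5.6,0],[-0.010,0,0.001],1]]' | head -3
python3 -m handwheel '[[[0,5.6,0],[-0.010,0,0],1],[[0,5.6,0],[-0.010,0,-0.001],1],[[0,5.6,0],[-0.010,0,-0.002],1],[[0,0,0],[0,0,0],1],[[0,0,0],[0,0,0],1]]'
python3 - <<'E'
from h import *
import cv2
m=np.array([514.3,145,0]);u=np.array([np.cos(np.radians(82.5)),np.sin(np.radians(82.5)),0])
plan([(m-170*u+[0,0,22],toolR(82.5,45),3)])
i=ctrl.get_image("scene");c=i["pixels"][140:270,290:450,::-1]
cv2.imwrite("pics/s4.png",cv2.resize(c,None,fx=4,fy=4,interpolation=cv2.INTER_CUBIC))
E
```

```text
clock: 11.33
eef_pos: [491.4, -21.7, 85.5]
tool_rot: [3.14, -0.475, 1.442]
clock: 11.75
eef_pos: [486.6, -50.4, 69.2]
tool_rot: [-3.134, -0.763, 1.432]
force: [0.3, 0.3, 0.2]
width: -0.1
gripper_force: 0.0
[[-0.03, 0.42, -0.11], [-0.0043, 0.0007, 0.0177]]
[[-0.03, 0.42, -0.11], [-0.0044, 0.0007, 0.0176]]
[[-0.03, 0.42, -0.11], [-0.0045, 0.0007, 0.0176]]
```

View pics/s4.png

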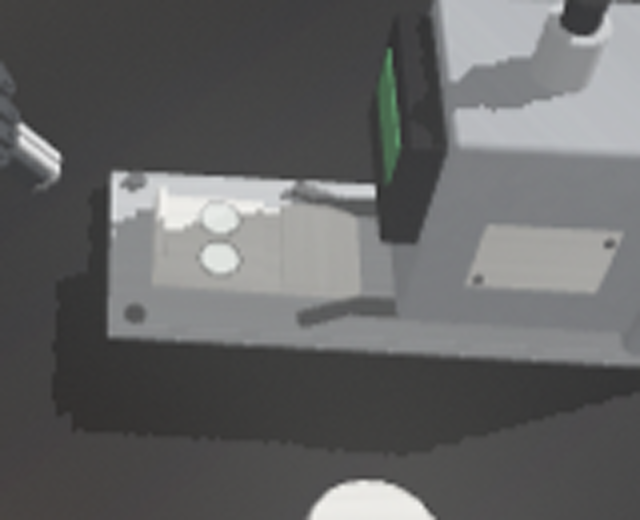

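The carrier lies flat on the bed, centred between the rails with its nose just past the flare. The shut gripper is behind it at the left. Now I'll descend and push.

```bash
python3 -m handwheel '[[[0,0.4,0],[-0.0045,0.0007,0.0176],1],[[0,0.4,0],[-0.0045,0.0007,0.0176],1],[[0,0.4,0],[-0.0045,0.0007,0.0176],1],[[0,0,0],[0,0,0],1],[[0,0,0],[0,0,0],1]]'
python3 -m handwheel '[[[0,0,0],[0.005,0,0.005],1],[[0,0,0],[0.005,0,0.005],1],[[0,0,0],[0.005,0,0.005],1],[[0,0,0],[0.003,0,0.003],1],[[0,0,0],[0,0,0],1]]'
```

```text
clock: 12.22
eef_pos: [492.7, -18.9, 24.5]
tool_rot: [-3.138, -0.785, 1.444]
force: [-0.5, 0.0, 0.1]
width: -0.1
gripper_force: 0.0
clock: 12.63
eef_pos: [496.3, 5.7, 24.5]
tool_rot: [-3.14, -0.786, 1.443]
force: [-0.3, 0.6, -0.3]
width: 0.4
gripper_force: 0.0
```

```bash
python3 -m handwheel '[[[0,0,0],[0.001,0,0.004],1],[[0,0,0],[0.003,0,0.003],1],[[0,0,0],[0.003,0,0.003],1],[[0,0,0],[0.003,0,0.003],1],[[0,0,0],[0.003,0,0.003],1]]'
python3 -m handwheel '[[[0,0,0],[0.003,0,0.003],1],[[0,0,0],[0.003,0,0.003],1],[[0,0,0],[0.003,0,0.003],1],[[0,0,0],[0.003,0,0.003],1],[[0,0,0],[0.003,0,0.003],1]]'
```

```text
clock: 13.05
eef_pos: [498.8, 24.7, 21.2]
tool_rot: [-3.138, -0.784, 1.44]
force: [0.4, -2.4, -0.9]
width: -0.1
gripper_force: 0.7
clock: 13.47
eef_pos: [501.6, 46.0, 21.4]
tool_rot: [-3.139, -0.785, 1.441]
force: [-0.8, -1.3, -0.9]
width: 0.1
gripper_force: 0.7
```

```bash
python3 -m handwheel '[[[0,0,0],[0.003,0,0.003],1],[[0,0,0],[0.003,0,0.003],1],[[0,0,0],[0.002,0,0.002],1],[[0,0,0],[0.002,0,0.002],1],[[0,0,0],[0.002,0,0.002],1]]'
python3 -m handwheel '[[[0,0,0],[0.002,0,0.002],1],[[0,0,0],[0.002,0,0.002],1],[[0,0,0],[0.002,0,0.002],1],[[0,0,0],[0.002,0,0.002],1],[[0,0,0],[0.002,0,0.002],1]]'
```

```text
clock: 13.88
eef_pos: [504.7, 59.7, 21.2]
tool_rot: [-3.141, -0.781, 1.439]
force: [-2.3, -11.5, 8.3]
width: -0.2
gripper_force: 6.0
clock: 14.3
eef_pos: [506.7, 73.8, 21.3]
tool_rot: [3.141, -0.781, 1.439]
force: [-0.6, -9.3, 4.1]
width: -0.1
gripper_force: 4.4
```

```bash
python3 -m handwheel '[[[0,0,0],[0.002,0,0.002],1],[[0,0,0],[0.002,0,0.002],1],[[0,0,0],[0.002,0,0.002],1],[[0,0,0],[0.001,0,0.001],1],[[0,0,0],[0.001,0,0.001],1]]'
```

```text
clock: 14.72
eef_pos: [507.9, 85.7, 21.3]
tool_rot: [-3.141, -0.782, 1.439]
force: [-1.2, -8.3, 5.3]
width: -0.0
gripper_force: 4.5
```

```bash
python3 -m handwheel '[[[0,0,0],[0.001,0,0.001],1],[[0,0,0],[0.001,0,0.001],1],[[0,0,0],[0.001,0,0.001],1],[[0,0,0],[0.001,0,0.001],1],[[0,0,0],[0.001,0,0.001],1]]'
```

```text
clock: 15.13
eef_pos: [508.8, 92.6, 21.3]
tool_rot: [-3.141, -0.782, 1.439]
force: [-1.5, -8.9, 5.0]
width: 0.0
gripper_force: 4.5
```

```bash
python3 -m handwheel '[[[0,0,0],[0.0007,0,0.0007],1],[[0,0,0],[0.0007,0,0.0007],1],[[0,0,0],[0.0007,0,0.0007],1],[[0,0,0],[0.0007,0,0.0007],1]]'
```

```text
clock: 15.47
eef_pos: [509.3, 96.5, 21.3]
tool_rot: [-3.141, -0.782, 1.439]
force: [-0.8, -8.5, 5.4]
width: -0.2
gripper_force: 4.5
```

```bash
python3 -m handwheel '[[[0,0,0],[0.0006,0,0.0006],1],[[0,0,0],[0.0006,0,0.0006],1],[[0,0,0],[0.0006,0,0.0006],1],[[0,0,0],[0.0006,0,0.0006],1]]'
```

```text
clock: 15.8
eef_pos: [509.7, 100.0, 21.3]
tool_rot: [-3.141, -0.782, 1.439]
force: [-1.1, -8.9, 5.7]
width: -0.1
gripper_force: 4.5
```

```bash
python3 -m handwheel '[[[0,0,0],[0.0005,0,0.0005],1],[[0,0,0],[0.0005,0,0.0005],1],[[0,0,0],[0.0005,0,0.0005],1],[[0,0,0],[0.0005,0,0.0005],1]]'
```

```text
clock: 16.13
eef_pos: [509.4, 104.5, 21.6]
tool_rot: [-3.139, -0.784, 1.44]
force: [-1.0, -5.2, 2.1]
width: -0.2
gripper_force: 3.0
```

```bash
python3 -m handwheel '[[[0,0,0],[0.0005,0,0.0005],1],[[0,0,0],[0.0005,0,0.0005],1],[[0,0,0],[0.0005,0,0.0005],1],[[0,0,0],[0.0005,0,0.0005],1]]'
```

```text
clock: 16.47
eef_pos: [509.9, 106.4, 21.4]
tool_rot: [-3.14, -0.783, 1.44]
force: [-3.1, -12.1, 7.5]
width: 0.2
gripper_force: 6.0
```

```bash
python3 -m handwheel '[[[0,0,0],[0.0005,0,0.0005],1],[[0,0,0],[0.0005,0,0.0005],1],[[0,0,0],[0.0005,0,0.0005],1],[[0,0,0],[0.0005,0,0.0005],1]]'
```

```text
clock: 16.8
eef_pos: [510.1, 106.6, 20.9]
tool_rot: [-3.14, -0.78, 1.438]
force: [-5.1, -21.3, 16.7]
width: -0.3
gripper_force: 11.0
```

The force dropped to 5 N (groove) and then climbed steeply to 21 N with no advance, which is the firm stop. I'll back off now.

```bash
python3 -m handwheel '[[[0,0,0],[-0.002,0,-0.002],1],[[0,0,0],[-0.004,0,-0.004],1],[[0,0,0],[-0.012,0,-0.012],1],[[0,0,0],[-0.02,0,-0.02],1],[[0,0,0],[0,0,-0.03],1]]' 
python3 -m handwheel '[[[0,0,0],[0,0,-0.04],1],[[0,0,0],[0,0,-0.04],1],[[0,0,0],[0,0,-0.03],1],[[0,0,0],[0,0,0],1],[[0,0,0],[0,0,0],1]]' 
python3 - <<'E'
from h import *
import cv2
out=[]
i=ctrl.get_image("scene");out.append(cv2.resize(i["pixels"][130:280,290:490,::-1],(800,600),interpolation=cv2.INTER_CUBIC))
cv2.imwrite("pics/s5.png",out[0])
m=np.array([514.3,145,0]);u=np.array([np.cos(np.radians(82.5)),np.sin(np.radians(82.5)),0])
K=[i[k] for k in("fx","fy","cx","cy")]
for x in(0,-20,-31,-52):print(x,(proj(K,i["pose"],m+x*u+[0,0,22])-[290,130])*4)
E
```

```text
clock: 17.22
eef_pos: [498.5, 35.2, 40.3]
tool_rot: [-3.132, -0.785, 1.436]
force: [0.8, -0.8, -0.5]
width: 0.1
gripper_force: 0.0
clock: 17.63
eef_pos: [491.0, -41.6, 121.4]
tool_rot: [-3.142, -0.784, 1.442]
force: [0.8, 0.2, -0.5]
width: 0.1
gripper_force: 0.0
0 [384.76793065 288.87688334]
-20 [350.08520856 286.88339217]
-31 [331.03271992 285.78829451]
-52 [294.70503767 283.70025444]
```

View pics/s5.png

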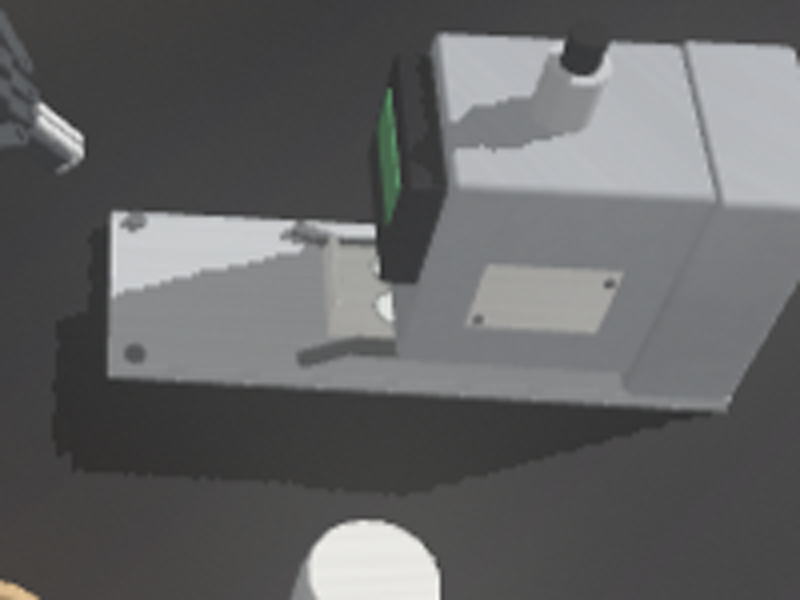

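The carrier sits flat and straight under the head, with its tab end at column 330 (about 31 mm outside the mouth). The gripper is clear and the other objects haven't moved, so I'm handing it in.

```bash
python3 -c "
from cell import ctrl
print(ctrl.finish_job())"
```

```text
the job is handed in; nothing more can be done
None
```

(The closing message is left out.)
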